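Load the valve cassette and lift it out by its catches

TASK

Set the square steel valve block down into the empty pocket of the grey cassette in the yellow dock, let go of it, and swing the cassette's red locking lever fully shut over it. Then pinch the cassette's two orange side catches together to unlatch it, lift the loaded cassette straight up until its underside is about a hand's breadth (80 to 100 mm) above the dock, and finish there, still pinching it, level and motionless over the dock. Leave all the other parts and tools on the bench where they are.

Things in the scene. Friction and masses are not known exactly. Their poses are not given: they have to be found in the camera images.
- dock: Yellow steel block fixed on the bench, 200 (x) x 130 (y) x 40 mm high, four 5 mm bolt heads near its corners. Origin at the centre of its underside, z up. A socket in its flat top, 18 mm deep, holds the cassette with 1.5 mm play; place and yaw vary.
- cassette: Loose grey plastic cassette, about 0.25 kg, latched in the dock, axes along the dock's. Origin at the centre of its underside, which rests 22 mm above the bench; its lower 18 mm are sunk in the dock. Upper body x -66..50, y -22..22, z 20..46 mm from its origin. Pocket at x = y = 0, flanked by an orange catch on the +y and on the -y side; red lever hinged at the -x end.
- pocket (a point): Centre of the mouth of the cassette's square pocket, 46 mm above the cassette's origin; axes as the cassette's. The pocket is 33 x 33 mm inside and 26 mm deep, open at the top, its upper 6 mm flaring out to 39 x 39 mm; the seated block stands 24 mm out of it (its underside 26 mm below this point). The orange catches beside it rise 4 mm above this point.
- pinch_point (a point): Point midway between the orange catches, 38 mm above the cassette's origin. Each catch has an upright pad 28 mm wide (along x), from 12 mm below to 12 mm above this point, outer faces at y +-30 mm (60 mm over both; 48 mm when fully pressed). The dock's top is 20 mm below this point; the shut lever's top is 41 mm above it.
- catch_left (a joint): Travel in m of the orange catch on the cassette's +y side: 0 sprung out (latched), 0.006 pressed fully in toward -y. It lets go of the dock once past 0.003; press it fully. Spring: 3 N to start, 7 N fully in. Pressing both at once frees the cassette.
- catch_right (a joint): The same for the catch on the -y side, pressed toward +y.
- lever (a joint): Angle in rad of the red locking lever: 0 shut, level along +x over the pocket, underside 1 mm above the seated block; 1.57 upright; stops at 1.8. Starts open (1.5 to 1.75) and stays where left (stiff hinge, 0.05 N m). A bar 78 mm long, 16 mm wide, 8 mm thick, with a 26 mm wide tip. To shut it, push it from its -x side toward +x, then down.
- lever_tip (a point): Free end of the red lever, 78 mm from its hinge, on its middle plane. The hinge axis runs along y at x -58, z 75 mm in the cassette's frame, between two aluminium cheeks (x -66..-50, y -14..14) that rise to z 82 mm; at lever angle a the tip lies at x -58 + 78 cos a, z 75 + 78 sin a mm.
- valve_block: Loose square steel valve block, 30 x 30 x 50 mm high, about 0.16 kg, with a blue band and a brass disc on top; stands upright on the bench. Origin at the centre of its underside. Foot edges chamfered 1 mm. It may go into the pocket any of the four ways round. It stands at one of three spots, the bushing and the plug at the others.
- bushing: Bystander, to be left alone: upright brass-coloured ring 44 mm across, 28 mm bore, 40 mm high; origin at the centre of its underside.
- plug: Bystander, to be left alone: round dark steel plug 40 mm across at the foot, narrowing to 28 mm, 42 mm high; origin at the centre of its underside.
- grease_can: Bystander, to be left alone: red can 70 mm across, 110 mm high; origin at the centre of its underside.
- wrench: Bystander, to be left alone: wrench about 200 mm long lying flat, along its x axis.
- hammer: Bystander, to be left alone: hammer about 260 mm long lying flat, along its x axis.
- collar: Bystander, to be left alone: flat steel ring 80 mm across, 52 mm bore, 30 mm high; origin at the centre of its underside.

How it is judged:
By the outcome, as a careful person would: the job done as asked, in the order asked, and still so for the second after the job is handed in, while the arm keeps its last pose, push and grip.
It also fails if it takes over 58 s, if anything falls off the work surface, if the arm or the gripper's body presses on something with over 40 N, if the wrist force passes 120 N, or if a joint passes its speed limit or range.

ROBOT

A 7-joint arm with a two-finger parallel gripper is mounted at the origin on the work surface. World frame = base frame: x ahead of the robot, y to its left, z up, the work surface at z = 0. Lengths are in m, angles in rad, forces in N, time in s.
With the tool pointing down it reaches from about 0.425 to 0.875 m from the base axis. Payload 4.7 kg.
Tool frame: the origin (TCP) lies on the centre line of the jaws, within the pads' length; the fingertips stand 22 mm ahead of it and the grasp point (between the pads) lies 3 mm ahead of it; z points along the fingers, y is the direction in which the jaws open and shut (so a half turn about z gives the same grasp; the last joint's range is limited). The gripper opens to 87 mm and grips with 3 to 60 N. Pads are 19 mm wide; open, the fingers measure 117 mm over their backs; the gripper's body (75 mm by 190 mm) begins 51 mm behind the grasp point.
Start: joints at [1.229, 0.321, -0.07, 1.45, 0.023, 1.371, -0.057], TCP at [0.226, -0.609, 0.245] pointing down, gripper open.
Joint ranges: [-2.86, 2.86], [-0.3, 2.09], [-1.38, 1.24], [0.06, 2.45], [-1.56, 4.7], [0.09, 2.05], [-2.69, 2.69]. Speed limits (rad/s): [2.57, 2.57, 3.14, 3.14, 3.14, 3.14, 3.14].

INTERFACE

Orientations are given as a rotation vector (axis times angle).
In Python, from bench import ctrl, imaging, close_job, finder gives the robot as it stands. The module is installed in compiled form; this text tells all that it offers.
- The arm moves only by the shell command python3 -m jog 'ROWS' [FORCE]. ROWS is JSON, a list that holds one entry, the list of rows, each a list of 7 numbers: the shift along the tool's x, y, z in cm, then the turn, a rotation vector about the tool's x, y, z in degrees, then the finger opening in cm, from 0 to 8.7. In form: [[[dx, dy, dz, ax, ay, az, claw], ...]]. A call has 1 to 12 rows; each row shifts and turns the commanded pose from where the row before left it, along the tool's axes as they then stand; what a row does not reach is not made up. A row lasts 1/10 s, in which the tool goes at most 50 mm and 8.59 degrees, less where a joint would pass 70% of its speed; a pose out of reach is approached as far as the arm can. A call is refused whole if a number of a shift passes 5 or a number of a turn 8.59, either way. A call with a gripper value outside its range is refused whole. The fingers move at their own pace and stop on an object; FORCE is the grip in N (left out, the last holds). Time passes only in rows, so rows that do not move let the fingers close. It gives the time, the measured TCP pose, the force and the opening at its end, in the units of the state.
- ctrl.get_state(): the state, without advancing time (a new reading comes with each control period).
- imaging.get_image(name): name is "scene" or "side" or "wrist"; returns a dict with "frame" (480x640x3 uint8, red, green, blue), "intrinsics" (3x3 intrinsics, pixels), "k1" (the pictures are not rectified: a ray, as slopes to the right and down, at radius r is drawn at 1 + k1 r^2 times it, then the intrinsics apply), "pose" (4x4, takes a point from camera to world coordinates). Camera axes: x right, y down, z forward; pixel columns grow to the right and rows downward; lengths in m; the calibration is good to about 2 mm. A picture is of the moment at which its call begins. There is no depth.
- close_job(): hands the job in, once; it reports no verdict.
Trained networks look in the newest picture that a camera, given by its name, has taken for a name from the list of things; names that differ only in an ending like _2 or _b are one class to them, and where a whole thing is asked for, a point or a joint stands for the part that bears it (a point fixed in the world has none). Each returns a list of dicts, best first, with "conf" (0 to 1); they miss things now and then, are a little off and sometimes report something else, mostly with a low value. They report only what shows in the picture. A call takes as long as a camera call.
- finder.trace(label, camera): "region" (480x640 bool, what is visible of it) and "point" ([row, column] as shares, 0 to 1, of the picture: columns of its width, rows of its height, amid what is visible of it).
- finder.spot_point(label, camera): "point" ([row, column] as shares, 0 to 1, of the picture: columns of its width, rows of its height: a listed point, or the origin of a listed thing).
The state is a dict: "time": time; "joint_positions": joint angles; "qd": joint speeds; "joint_torque": joint torques, N m; "position": TCP position; "tool_rot": TCP orientation; "ft_force": force on the tool from outside, world axes, zero at the start; "torque": the same for the moment, N m; "grip_width": opening from 0.0 (shut) to 1.0 (fully open).
Only numpy, scipy, OpenCV 4.12 (cv2) and the standard library are available. Lean on these libraries where they do the work, as an engineer would, in place of code of your own. Each camera call takes 0.05 s, during which the arm holds its last target. There are 200 camera calls.

## Working session

There is one attempt and no reset: what is moved stays moved. The work goes in short steps, Python scripts to look and compute and a shell command to move; the robot and the scene stay as the last step left them, time stands still between calls to the robot, and variables do not carry over. Pictures are saved under pics/ and viewed, about 8 in all and at most 12, crops included, and the job is handed in when it is done.

```bash
mkdir -p pics; cat > h.py <<'E'
import numpy as np, cv2
from scipy.spatial.transform import Rotation as R
from bench import ctrl, imaging, finder
def ray(im,uv):
    K=np.array(im["intrinsics"]);k=im["k1"];P=np.array(im["pose"])
    d=np.array([(uv[0]-K[0,2])/K[0,0],(uv[1]-K[1,2])/K[1,1]]);s=d.copy()
    for _ in range(20): s=d/(1+k*(s@s))
    return P[:3,3],P[:3,:3]@np.array([s[0],s[1],1])
def onz(im,uv,z):
    o,d=ray(im,uv); return o+d*(z-o[2])/d[2]
def proj(im,p):
    K=np.array(im["intrinsics"]);P=np.array(im["pose"])
    c=P[:3,:3].T@(np.array(p)-P[:3,3]);s=c[:2]/c[2];s=s*(1+im["k1"]*(s@s))
    return np.array([K[0,0]*s[0]+K[0,2],K[1,1]*s[1]+K[1,2]])
def tri(rs):
    A=0;b=0
    for o,d in rs:
        d=d/np.linalg.norm(d);M=np.eye(3)-np.outer(d,d);A=A+M;b=b+M@o
    return np.linalg.solve(A,b)
def px(e): return np.array([e["point"][1]*640,e["point"][0]*480])
def save(im,n): cv2.imwrite(f"pics/{n}.png",np.ascontiguousarray(im["frame"][:,:,::-1]))
E
cat > a.py <<'E'
from h import *
s=ctrl.get_state();print(s["time"],s["position"],s["tool_rot"],s["grip_width"])
I={}
for c in ("scene","side","wrist"):
    im=I[c]=imaging.get_image(c);save(im,c+"0")
    print(c,np.round(np.array(im["pose"])[:3,3],3))
    for l in ("dock","cassette","pocket","pinch_point","lever_tip","valve_block","bushing","plug","grease_can","wrench","hammer","collar"):
        r=finder.spot_point(l,c)[:2]
        z={"dock":0,"cassette":.022,"pocket":.068,"pinch_point":.06}.get(l,0)
        print(l,[(round(e["conf"],2),np.round(px(e)).tolist(),np.round(onz(im,px(e),z)[:2],3).tolist()) for e in r])
cv2.imwrite("pics/both0.png",cv2.resize(np.vstack([I["scene"]["frame"],I["side"]["frame"]])[:,:,::-1],(400,600)))
E
python3 a.py
```

```text
0.0 [ 0.22616447 -0.60884684  0.24346852] [-3.09021563e+00 -5.55574527e-01  7.14935371e-04] 1.0003813242046216
scene [ 1.353 -0.347  1.08 ]
dock [(0.78, [346.0, 253.0], [0.578, 0.138])]
cassette [(0.94, [348.0, 250.0], [0.588, 0.138])]
pocket [(0.65, [350.0, 235.0], [0.585, 0.144])]
pinch_point [(0.89, [349.0, 234.0], [0.574, 0.146])]
lever_tip [(0.5, [336.0, 187.0], [0.368, 0.229])]
valve_block [(0.67, [238.0, 308.0], [0.603, -0.151])]
bushing []
plug [(0.84, [154.0, 323.0], [0.555, -0.327])]
grease_can [(0.61, [236.0, 309.0], [0.605, -0.155])]
wrench [(0.71, [387.0, 335.0], [0.819, 0.102])]
hammer [(0.58, [237.0, 375.0], [0.756, -0.216])]
collar [(0.86, [425.0, 209.0], [0.546, 0.391]), (0.55, [236.0, 378.0], [0.76, -0.22])]
side [ 0.24  -0.521  0.753]
dock [(0.58, [290.0, 245.0], [0.577, 0.134])]
cassette [(0.76, [286.0, 234.0], [0.576, 0.148])]
pocket [(0.64, [290.0, 217.0], [0.586, 0.145])]
pinch_point [(0.83, [293.0, 224.0], [0.584, 0.131]), (0.17, [226.0, 186.0], [0.516, 0.318])]
lever_tip [(0.71, [264.0, 190.0], [0.613, 0.329])]
valve_block [(0.91, [374.0, 337.0], [0.596, -0.151])]
bushing [(0.67, [310.0, 380.0], [0.451, -0.165])]
plug [(0.62, [413.0, 430.0], [0.547, -0.328])]
grease_can [(0.97, [178.0, 213.0], [0.403, 0.353])]
wrench [(0.87, [387.0, 212.0], [0.823, 0.113])]
hammer [(0.73, [468.0, 323.0], [0.767, -0.217])]
collar [(0.71, [223.0, 185.0], [0.535, 0.394])]
wrist [ 0.302 -0.581  0.385]
dock []
cassette []
pocket []
pinch_point []
lever_tip []
valve_block []
bushing []
plug []
grease_can []
wrench []
hammer []
collar []
```

View pics/scene0.png

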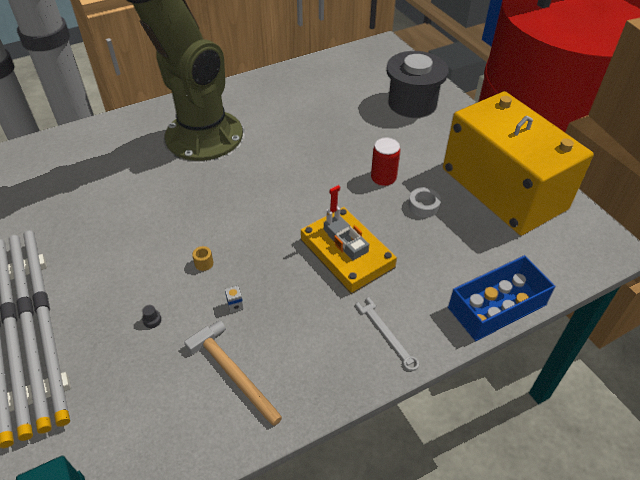

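View pics/side0.png

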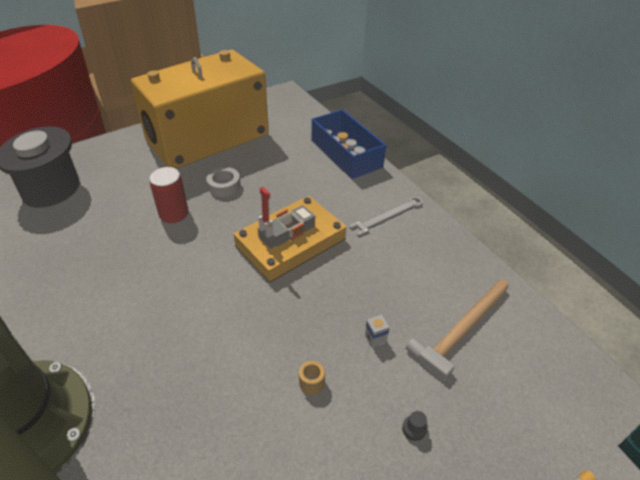

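Scene view: block at (234,300), bushing (203,258), plug (151,316), dock centred at (349,248) with the upright red lever at (335,200) on its robot-side end. The side view agrees: block (377,331), dock (290,237). I'll go over the block for a close look.

```bash
python3 -m jog '[[[3.9,-2.45,0,0,0,0,8.7],[3.9,-2.45,0,0,0,0,8.7],[3.9,-2.45,0,0,0,0,8.7],[3.9,-2.45,0,0,0,0,8.7],[3.9,-2.45,0,0,0,0,8.7],[3.9,-2.45,0,0,0,0,8.7],[3.9,-2.45,0,0,0,0,8.7],[3.9,-2.45,0,0,0,0,8.7],[3.9,-2.45,0,0,0,0,8.7],[3.9,-2.45,0,0,0,0,8.7],[3.9,-2.45,0,0,0,0,8.7],[0,0,0,0,0,0,8.7]]]'
cat > b.py <<'E'
from h import *
import sys
s=ctrl.get_state();Rt=R.from_rotvec(s["tool_rot"]).as_matrix();print(s["time"],s["position"],np.round(Rt,3).tolist())
im=imaging.get_image("wrist");save(im,sys.argv[1]);np.savez("w_"+sys.argv[1],**{k:np.array(v) for k,v in im.items()})
print(np.round(im["pose"],3).tolist(),im["k1"],np.round(im["intrinsics"][0],1))
for l,z in zip(sys.argv[2::2],map(float,sys.argv[3::2])):
    for e in finder.spot_point(l,"wrist")[:2]: print(l,round(e["conf"],2),np.round(px(e)),np.round(onz(im,px(e),z),4))
E
python3 b.py w1 valve_block 0
```

```text
time: 3.15
position: [0.5387, -0.1988, 0.245]
tool_rot: [-3.085, -0.574, -0.006]
ft_force: [-0.2, 0.5, 0.5]
grip_width: 1.003
3.15 [ 0.53868058 -0.19884011  0.24496655] [[0.933, 0.36, 0.003], [0.36, -0.933, 0.004], [0.004, -0.003, -1.0]]
[[0.359, -0.892, -0.274, 0.614], [-0.933, -0.344, -0.103, -0.17], [-0.002, 0.293, -0.956, 0.386], [0.0, 0.0, 0.0, 1.0]] -0.010382831512186672 [373.1   0.  321.6]
valve_block 0.64 [298. 136.] [ 0.5945 -0.1519  0.    ]
```

View pics/w1.png

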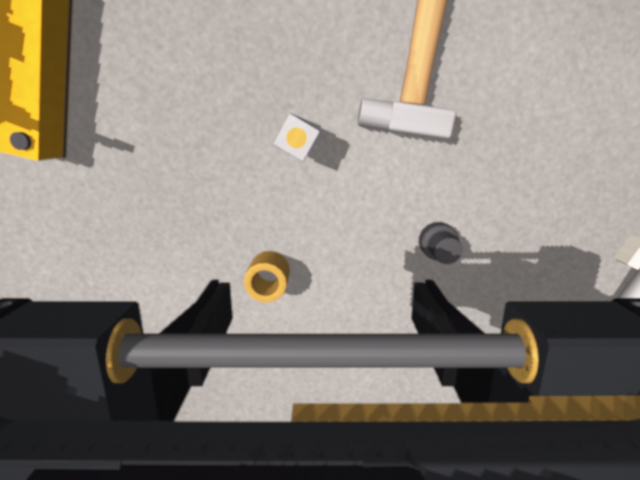

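Wrist view: block top is a square with corners about (293,113), (320,130), (303,160), (275,144). It is clear of the bushing (267,277), plug (440,242) and hammer head (410,117).

```bash
cat > c.py <<'E'
from h import *
d=np.load("w_w1.npz");im={k:d[k] for k in d.files}
f=im["frame"][95:180,255:340].astype(int)
hsv=cv2.cvtColor(f.astype(np.uint8),cv2.COLOR_RGB2HSV)
g=cv2.medianBlur(im["frame"],3)[95:180,255:340].min(2)
gr=cv2.medianBlur(im["frame"],3)[95:180,255:340].max(2)
print(f[42,30],f[10,10],gr[42,25:65].tolist())
m=((gr>205)).astype(np.uint8);m=cv2.morphologyEx(m,cv2.MORPH_OPEN,np.ones((3,3)))
n,l,st,_=cv2.connectedComponentsWithStats(m);i=l[30,42] or 1+st[1:,4].argmax()
r=cv2.minAreaRect(np.argwhere(l==i)[:,::-1].astype(np.float32)+[[255,95]] if 0 else (np.argwhere(l==i)[:,::-1]+[255,95]).astype(np.float32))
for c in (cv2.boxPoints(r),np.array([(293,113),(320,130),(303,160),(275,144)],float)):
    w=np.array([onz(im,p,.05) for p in c]);print(np.round(c).tolist(),np.round(w.mean(0),4))
    for k in range(4):
        e=w[(k+1)%4]-w[k];print(round(np.linalg.norm(e)*1e3,1),round(np.degrees(np.arctan2(e[1],e[0]))%90,1))
E
python3 c.py
```

```text
[233 220 203] [186 179 173] [230, 230, 229, 229, 230, 233, 239, 243, 243, 243, 244, 244, 245, 246, 246, 246, 246, 246, 245, 245, 244, 244, 243, 243, 243, 242, 238, 232, 229, 228, 228, 228, 228, 228, 223, 202, 160, 124, 110, 108]
[[272.0, 143.0], [289.0, 114.0], [319.0, 130.0], [302.0, 160.0]] [ 0.5949 -0.1522  0.05  ]
29.2 79.5
29.0 82.7
29.5 80.7
29.7 82.0
[[293.0, 113.0], [320.0, 130.0], [303.0, 160.0], [275.0, 144.0]] [ 0.5958 -0.1542  0.05  ]
27.0 79.8
29.7 80.5
27.9 81.5
30.5 78.7
```

```bash
python3 -m jog '[[[2.3,-0.75,0,0,0,0,5],[2.3,-0.75,0,0,0,0,5],[2.3,-0.75,0,0,0,0,5],[0,0,3,0,0,7.5,5],[0,0,3,0,0,7.5,5],[0,0,3,0,0,7.5,5],[0,0,3,0,0,7.5,5],[0,0,0,0,0,0,5],[0,0,0,0,0,0,5]]]'; python3 b.py w2 valve_block 0
python3 - <<'E'
from h import *
d=np.load("w_w2.npz");im={k:d[k] for k in d.files}
s=ctrl.get_state();print(proj(im,np.array(s["position"])+[0,0,-.003]), proj(im,[.595,-.1525,.05]))
im=imaging.get_image("scene")
for p in [(301,237),(352,281),(396,256),(343,207)]: print(onz(im,p,.04))
E
```

```text
time: 4.15
position: [0.5909, -0.1637, 0.1248]
tool_rot: [3.13, -0.262, -0.001]
ft_force: [-0.1, 0.2, 0.2]
grip_width: 0.578
4.15 [ 0.59094287 -0.16371391  0.1247946 ] [[0.986, -0.166, -0.001], [-0.166, -0.986, -0.001], [-0.001, 0.001, -1.0]]
[[-0.167, -0.941, -0.293, 0.671], [-0.986, 0.159, 0.049, -0.178], [0.001, 0.297, -0.955, 0.265], [0.0, 0.0, 0.0, 1.0]] -0.010382831512186672 [373.1   0.  321.6]
[318.91973888 318.10512811] [301.63165027 256.78635322]
[0.51457875 0.05229893 0.04      ]
[0.68330035 0.09285742 0.04      ]
[0.66837549 0.21780129 0.04      ]
[0.47480149 0.18821222 0.04      ]
```

View pics/w2.png

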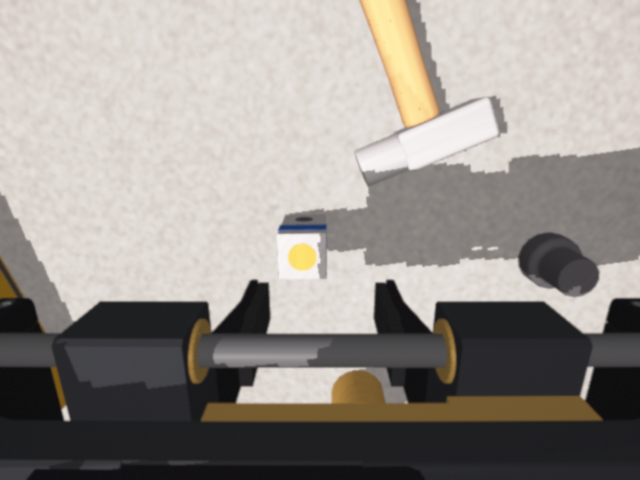

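Block top is centred at (302,256), exactly where my estimate projects, and square to the jaws. Descending to grip its top 17 mm.

```bash
python3 -m jog '[[[0.2,-1.2,0,0,0,0,5],[0,0,2.4,0,0,0,5],[0,0,2.4,0,0,0,5],[0,0,2.2,0,0,0,5],[0,0,0,0,0,0,5],[0,0,0,0,0,0,2.5],[0,0,0,0,0,0,2.5],[0,0,0,0,0,0,2.5],[0,0,0,0,0,0,2.5],[0,0,0,0,0,0,2.5],[0,0,0,0,0,0,2.5]]]' 30
```

```text
time: 5.4
position: [0.5965, -0.1512, 0.056]
tool_rot: [3.13, -0.264, 0.004]
ft_force: [-1.1, -1.5, 6.1]
grip_width: 0.342
```

```bash
python3 -m jog '[[[0,0,-3,0,0,0,2.5],[0,0,-4.6,0,0,-6.5,2.5],[0,0,-4.6,0,0,-6.5,2.5],[0,0,-4.6,0,0,-6.5,2.5],[0,0,-4.6,0,0,0,2.5],[-0.8,-4.8,0,0,0,0,2.5],[-0.8,-4.8,0,0,0,0,2.5],[-0.8,-4.8,0,0,0,0,2.5],[-0.8,-4.8,0,0,0,0,2.5],[-0.8,-4.8,0,0,0,0,2.5],[-0.8,-4.8,0,0,0,0,2.5],[0,0,0,0,0,0,2.5]]]' ; python3 b.py w3 dock 0 cassette 0.022 pocket 0.068 pinch_point 0.06 lever_tip 0.173 
```

```text
time: 6.6
position: [0.495, 0.1338, 0.2687]
tool_rot: [-3.125, -0.291, 0.001]
ft_force: [0.1, 0.7, -1.2]
grip_width: 0.339
6.6 [0.49503002 0.13382627 0.26869643] [[0.983, 0.185, -0.001], [0.185, -0.983, 0.003], [-0.0, -0.003, -1.0]]
[[0.184, -0.938, -0.293, 0.575], [-0.983, -0.176, -0.052, 0.148], [-0.003, 0.297, -0.955, 0.409], [0.0, 0.0, 0.0, 1.0]] -0.010382831512186672 [373.1   0.  321.6]
cassette 0.88 [333. 116.] [0.5817 0.1388 0.022 ]
cassette 0.35 [333. 203.] [0.4967 0.1222 0.022 ]
pocket 0.6 [333. 117.] [0.5804 0.1401 0.068 ]
pocket 0.21 [ 84. 120.] [0.5381 0.354  0.068 ]
pinch_point 0.63 [334. 118.] [0.5802 0.1393 0.06  ]
lever_tip 0.74 [335. 204.] [0.5267 0.1309 0.173 ]
lever_tip 0.37 [333. 118.] [0.5779 0.1424 0.173 ]
```

View pics/w3.png

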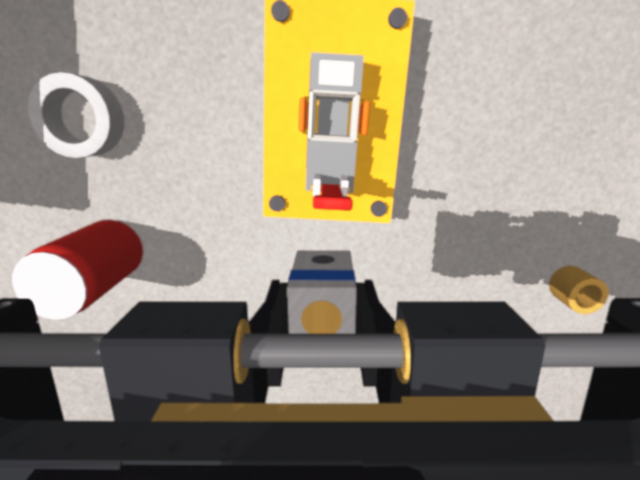

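Wrist view: pocket at about (333,116) between orange catches (303,115) and (364,117), lever tip (332,203), dock bolts at (281,11), (398,18), (278,203), (379,208). Block is held squarely.

```bash
python3 - <<'E'
from h import *
d=np.load("w_w3.npz");im={k:d[k] for k in d.files}
hsv=cv2.cvtColor(im["frame"],cv2.COLOR_RGB2HSV)
# bolts: dark blobs on dock
g=cv2.medianBlur(im["frame"],3).max(2)
B=[]
for (x,y) in [(281,11),(398,18),(278,203),(379,208)]:
    y0=max(0,y-14);w=g[y0:y+15,x-14:x+15];m=(w<110);q=np.argwhere(m).mean(0)+[y0,x-14];B.append(onz(im,q[::-1],.045));print(np.round(q[::-1],1),np.round(B[-1],4))
B=np.array(B)
for a,b in ((2,0),(3,1)): e=B[b]-B[a];print("x dir",np.degrees(np.arctan2(e[1],e[0])),np.linalg.norm(e))
for a,b in ((1,0),(3,2)): e=B[b]-B[a];print("y dir",np.degrees(np.arctan2(e[1],e[0]))-90,np.linalg.norm(e))
print("dock centre",B.mean(0))
# orange catches
o=((hsv[...,0]>4)&(hsv[...,0]<17)&(hsv[...,1]>180)).astype(np.uint8);o[:,:290]=0;o[:,375:]=0;o[150:]=0;o[:80]=0
n,l,st,c=cv2.connectedComponentsWithStats(o)
for k in range(1,n):
    if st[k,4]>30: print("orange",st[k],c[k],onz(im,c[k],.07))
for p in [(306,92),(361,92),(358,140),(308,140)]: print(np.round(onz(im,p,.068),4))
cv2.imwrite("pics/c3.png",cv2.resize(im["frame"][0:230,240:430,::-1],None,fx=3,fy=3,interpolation=cv2.INTER_CUBIC)[:600])
E
```

```text
[283.7  18.4] [0.6529 0.1972 0.045 ]
[396.   25.6] [0.6654 0.1003 0.045 ]
[281. 199.] [0.4954 0.1752 0.045 ]
[nan nan] [nan nan nan]
x dir 7.951441811506175 0.15901374663604612
x dir nan nan
y dir 7.346512472543367 0.09774808087079472
y dir nan nan
dock centre [nan nan nan]
orange [300  98   8  34 216] [303.17592593 114.56481481] [0.57761079 0.16583372 0.07      ]
orange [359 101  11  35 295] [364.11525424 117.80677966] [0.58469347 0.11353382 0.07      ]
[0.5962 0.1667 0.068 ]
[0.6048 0.1205 0.068 ]
[0.5654 0.1146 0.068 ]
[0.5573 0.1581 0.068 ]<stdin>:8: RuntimeWarning: Mean of empty slice.
  ret = um.true_divide(
```

View pics/c3.png

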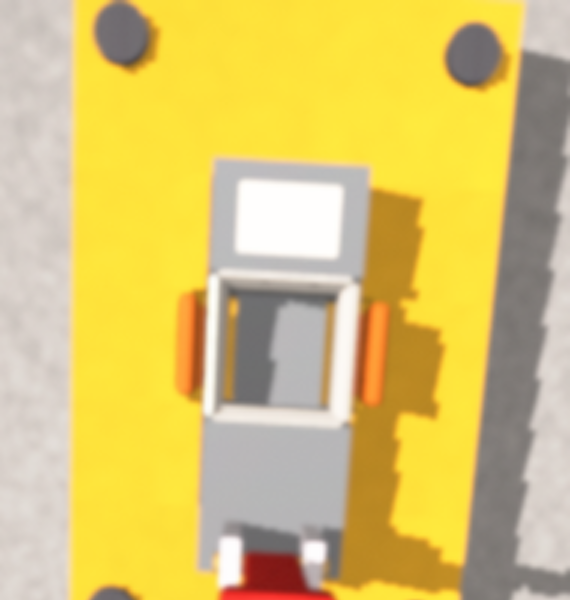

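Enlarged crop: body far corners at (311.3,53.3) and (363,56); frame corners (310.7,90.7), (360,92), (357.3,141.7), (308.3,138.3). I'll fit the cassette pose to these and the bolts.

```bash
cat > fit.py <<'E'
from h import *
from scipy.optimize import least_squares
d=np.load("w_w3.npz");im={k:d[k] for k in d.files}
obs=[(311.3,53.3),(363,56),(310.7,90.7),(360,92),(357.3,141.7),(308.3,138.3)]
bolt=[(280.7,11),(397.7,18),(278,203),(379,208)]
def model(p):
    x,y,a,hx,hy,bx,by,dx,dy=p
    c,s=np.cos(a),np.sin(a);T=lambda u,v,z:(x+c*u-s*v,y+s*u+c*v,z)
    L=[T(.05,.022,.068),T(.05,-.022,.068),T(hx,hy,.068),T(hx,-hy,.068),T(-hx,-hy,.068),T(-hx,hy,.068)]
    L+=[T(dx+i*bx,dy+j*by,.045) for i,j in((1,1),(1,-1),(-1,1),(-1,-1))]
    return np.array([proj(im,q) for q in L])
r=least_squares(lambda p:(model(p)-np.array(obs+bolt)).ravel(),[.58,.14,.14,.02,.022,.08,.05,0,0])
print(np.round(r.x,4),np.degrees(r.x[2]));print(np.round(r.fun.reshape(-1,2),1).tolist())
x,y,a=r.x[:3]
# lever tip at candidate angles
for ang in (1.5,1.6,1.75):
    u=-.058+.078*np.cos(ang);print(ang,proj(im,(x+np.cos(a)*u,y+np.sin(a)*u,.022+.075+.078*np.sin(ang))))
s=ctrl.get_state();Rt=R.from_rotvec(s["tool_rot"]).as_matrix();e=np.array([x,y,0])-s["position"]
print("tool yaw",np.degrees(np.arctan2(Rt[1,0],Rt[0,0])),"delta tool",Rt.T@e)
ti={c:imaging.get_image(c) for c in("scene","side")}
for l,z in(("pocket",.068),("pinch_point",.06),("lever_tip",0)):
    rs=[ray(ti[c],px(finder.spot_point(l,c)[0])) for c in ti];print(l,tri(rs))
E
python3 fit.py
```

```text
[ 5.808e-01  1.393e-01  1.359e-01  2.020e-02  2.140e-02  8.430e-02
  5.050e-02  3.000e-04 -3.000e-04] 7.784640076571201
[[-0.3, -1.1], [0.8, -0.9], [-0.4, -0.1], [0.3, 1.2], [-0.6, 0.1], [0.1, 1.0], [0.1, 0.3], [-0.2, -0.3], [-0.2, 0.0], [0.2, -0.0]]
1.5 [333.92945008 200.81713065]
1.6 [333.22261639 212.77790911]
1.75 [332.13677619 229.60588816]
tool yaw 9.71752119490835 delta tool [ 0.08352556 -0.00227453  0.26803825]
pocket [0.58194004 0.14513871 0.06441463]
pinch_point [0.58133765 0.13339288 0.06686267]
lever_tip [ 0.44663275 -0.16980243 -0.00873252]
```

```bash
python3 -m jog '[[[0,0,0,0,0,1.9,2.5],[2.9,0.2,0,0,0,0,2.5],[2.9,0.2,0,0,0,0,2.5],[2.9,0.2,0,0,0,0,2.5],[0,0,0,0,0,0,2.5],[0,0,4,0,0,0,2.5],[0,0,4,0,0,0,2.5],[0,0,4,0,0,0,2.5],[0,0,0,0,0,0,2.5],[0,0,0,0,0,0,2.5]]]'; python3 b.py w4; cat > dl.py <<'E'
from h import *
import sys
x,y,a=.5808,.1393,np.radians(7.8)
s=ctrl.get_state();Rt=R.from_rotvec(s["tool_rot"]).as_matrix()
C=np.array([[np.cos(a),-np.sin(a),0],[np.sin(a),np.cos(a),0],[0,0,1]])
p=np.array(s["position"]);print("t",round(s["time"],2),"TCP in cassette frame mm",np.round(C.T@(p-[x,y,.022])*1e3,1),"rot in cassette",np.round((R.from_matrix(C.T@Rt)*R.from_rotvec([np.pi,0,0]).inv()).as_rotvec(degrees=True),2),"F",np.round(s["ft_force"],1),"grip",s["grip_width"]*87)
E
python3 dl.py
```

```text
time: 8.3
position: [0.5854, 0.131, 0.149]
tool_rot: [-3.134, -0.219, 0.001]
ft_force: [0.7, -0.3, -0.7]
grip_width: 0.341
8.3 [0.58542134 0.1310367  0.14902835] [[0.99, 0.139, -0.001], [0.139, -0.99, 0.0], [-0.001, -0.0, -1.0]]
[[0.138, -0.946, -0.295, 0.666], [-0.99, -0.132, -0.042, 0.142], [0.001, 0.297, -0.955, 0.289], [0.0, 0.0, 0.0, 1.0]] -0.010382831512186672 [373.1   0.  321.6]
t 8.35 TCP in cassette frame mm [  4.7  -8.6 128.6] rot in cassette [ 0.01 -0.15  0.19] F [ 0.7  0.3 -0.9] grip 29.821868241408904
```

View pics/w4.png

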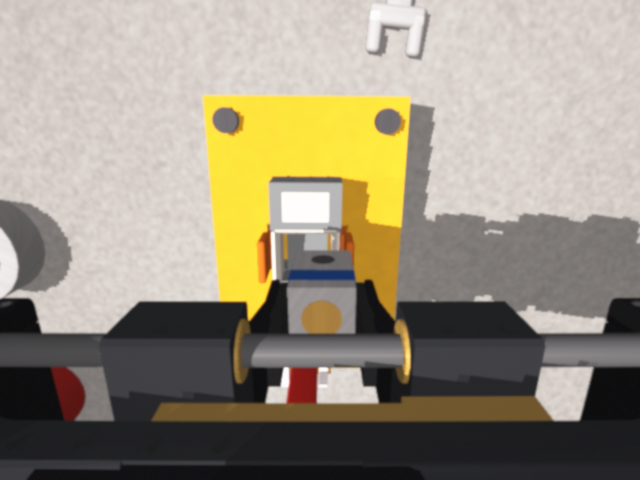

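Wrist view: cassette centre line at column ~306 (body corners (271,180), (342,180)), held block at 321. The block is therefore ~9 mm to the -y side, which agrees with the computed offset. Re-fitting with this nearer picture.

```bash
python3 - <<'E'
from h import *
from scipy.optimize import least_squares
d=np.load("w_w4.npz");im={k:d[k] for k in d.files}
obs=np.array([(226,120),(388,121),(271,180),(342,180)])
def model(p):
    x,y,a=p;c,s=np.cos(a),np.sin(a);T=lambda u,v,z:(x+c*u-s*v,y+s*u+c*v,z)
    return np.array([proj(im,q) for q in [T(.0843,.0505,.045),T(.0843,-.0505,.045),T(.05,.022,.068),T(.05,-.022,.068)]])
r=least_squares(lambda p:(model(p)-obs).ravel(),[.58,.14,.14]);print(r.x[:2],np.degrees(r.x[2]),np.round(r.fun,1))
E
```

```text
[0.58206529 0.13968466] 7.744060956257902 [ 0.4 -0.2  0.  -0.6 -1.8  0.3  1.4  0.6]
```

```bash
sed -i 's/^x,y,a=.*/x,y,a=.5815,.1395,np.radians(7.75)/' dl.py; python3 -m jog '[[[-0.3,-0.9,0,0,0,0,2.5],[0,0,0,0,0,0,2.5],[0,0,0,0,0,0,2.5],[0,0,1.5,0,0,0,2.5],[0,0,0,0,0,0,2.5],[0,0,0,0,0,0,2.5]]]'; python3 dl.py
```

```text
time: 8.95
position: [0.5809, 0.139, 0.1324]
tool_rot: [3.134, 0.218, -0.003]
ft_force: [0.0, -0.0, -2.4]
grip_width: 0.341
t 8.95 TCP in cassette frame mm [ -0.7  -0.4 110.4] rot in cassette [-0.01  0.12  0.22] F [ 0.  -0.  -2.4] grip 29.703215616581716
```

```bash
python3 -m jog '[[[0.15,0,0,0,0,0,2.5],[0,0,0.8,0,0,0,2.5],[0,0,0.8,0,0,0,2.5],[0,0,0.6,0,0,0,2.5],[0,0,0,0,0,0,2.5],[0,0,0,0,0,0,2.5]]]'; python3 dl.py
```

```text
time: 9.55
position: [0.5823, 0.1402, 0.1109]
tool_rot: [-3.133, -0.22, 0.002]
ft_force: [-0.1, 1.5, -2.8]
grip_width: 0.339
t 9.55 TCP in cassette frame mm [ 0.9  0.5 88.9] rot in cassette [0.03 0.09 0.27] F [-0.1  1.5 -2.8] grip 29.48022328749092
```

```bash
python3 -m jog '[[[0,0,0.5,0,0,0,2.5],[0,0,0.4,0,0,0,2.5],[0,0,0.25,0,0,0,2.5],[0,0,0,0,0,0,2.5],[0,0,0,0,0,0,2.5]]]'; python3 dl.py
```

```text
time: 10.05
position: [0.5829, 0.1395, 0.0997]
tool_rot: [3.134, 0.219, -0.001]
ft_force: [-0.2, 1.8, -3.4]
grip_width: 0.341
t 10.05 TCP in cassette frame mm [ 1.4 -0.2 77.7] rot in cassette [-0.02  0.02  0.23] F [-0.2  1.8 -3.4] grip 29.62593861840874
```

```bash
python3 -m jog '[[[0,0,0.15,0,0,0,2.5],[0,0,0,0,0,0,2.5],[0,0,0,0,0,0,4.2],[0,0,0,0,0,0,4.2],[0,0,0,0,0,0,4.2],[0,0,0,0,0,0,4.2],[0,0,-1,0,0,0,4.2],[0,0,-2,0,0,0,4.2],[0,0,-4,0,0,0,4.2],[0,0,-4,0,0,0,4.2],[0,0,-2,0,0,0,4.2],[0,0,0,0,0,0,4.2]]]'; python3 dl.py
```

```text
time: 11.25
position: [0.585, 0.1406, 0.2333]
tool_rot: [-3.133, -0.219, -0.012]
ft_force: [-0.3, 0.8, -0.9]
grip_width: 0.479
t 11.25 TCP in cassette frame mm [  3.6   0.6 211.3] rot in cassette [-0.   -0.45  0.24] F [-0.3  0.8 -0.9] grip 41.661555325430186
```

```bash
python3 -m jog '[[[-3.5,0,0,0,0,0,0],[-3.5,0,0,0,0,0,0],[-3.5,0,0,0,0,0,0],[0,0,0,0,0,0,0],[0,0,0,0,0,0,0]]]'; python3 dl.py; python3 b.py w5 pocket .068 lever_tip .175 valve_block .042
```

```text
time: 11.75
position: [0.4787, 0.1247, 0.2284]
tool_rot: [3.133, 0.218, 0.001]
ft_force: [-0.3, -1.0, 0.6]
grip_width: 0.109
t 11.75 TCP in cassette frame mm [-103.8   -0.8  206.4] rot in cassette [-0.08 -0.03  0.22] F [-0.3 -1.   0.6] grip 9.52002052041487
11.75 [0.47874382 0.12467112 0.22841104] [[0.99, 0.139, 0.001], [0.139, -0.99, -0.001], [0.001, 0.001, -1.0]]
[[0.138, -0.946, -0.293, 0.559], [-0.99, -0.131, -0.043, 0.136], [0.002, 0.296, -0.955, 0.369], [0.0, 0.0, 0.0, 1.0]] -0.010382831512186672 [373.1   0.  321.6]
lever_tip 0.75 [321. 186.] [0.5277 0.1316 0.175 ]
valve_block 0.55 [320.  93.] [0.5813 0.1395 0.042 ]
```

View pics/w5.png

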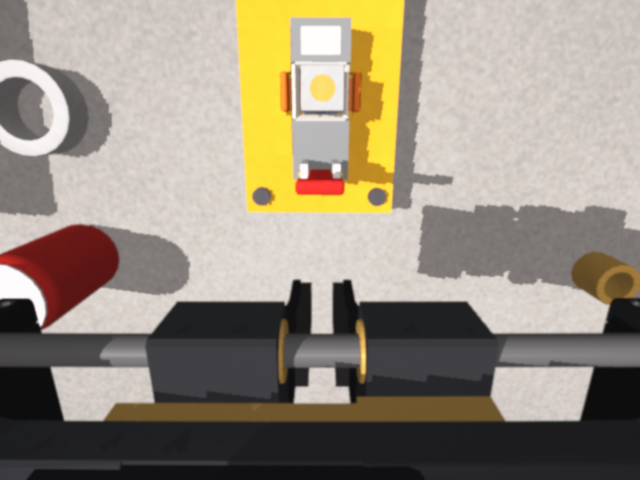

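Block sits in the pocket (top centre (321,88)); red lever tip at (320,186), still upright. Jaws closing; now go down behind the lever and push.

```bash
python3 -m jog '[[[0,0,2.7,0,0,0,0],[0,0,2.7,0,0,0,0],[0,0,0,0,0,0,0],[1.5,0,0,0,0,0,0],[1.5,0,0,0,0,0,0],[1.1,0,0.1,0,0,0,0],[1.1,0,0.2,0,0,0,0],[1.0,0,0.5,0,0,0,0],[1.1,0,0.6,0,0,0,0],[0,0,0,0,0,0,0],[0,0,0,0,0,0,0]]]'; python3 dl.py
```

```text
time: 13.05
position: [0.5511, 0.1354, 0.1601]
tool_rot: [-3.134, -0.219, 0.002]
ft_force: [-0.4, -0.7, -0.0]
grip_width: 0.006
t 13.05 TCP in cassette frame mm [-3.070e+01  1.000e-01  1.381e+02] rot in cassette [0.02 0.05 0.25] F [-0.4 -0.7 -0. ] grip 0.5631798797796059
```

```bash
python3 -m jog '[[[0.7,0,0.9,0,0,0,0],[0.6,0,0.9,0,0,0,0],[0.3,0,0.9,0,0,0,0],[0.2,0,0.8,0,0,0,0],[0,0,0.2,0,0,0,0],[0,0,0,0,0,0,0],[0,0,0,0,0,0,0]]]'; python3 dl.py; python3 b.py w6
```

```text
time: 13.75
position: [0.5693, 0.1378, 0.1235]
tool_rot: [3.134, 0.219, 0.001]
ft_force: [0.6, 0.2, 2.0]
grip_width: 0.005
t 13.75 TCP in cassette frame mm [-1.230e+01 -1.000e-01  1.015e+02] rot in cassette [-0.   -0.02  0.23] F [0.6 0.2 2. ] grip 0.4308493517117941
13.75 [0.56934565 0.13775566 0.12348012] [[0.99, 0.139, 0.0], [0.139, -0.99, -0.0], [0.0, 0.0, -1.0]]
[[0.138, -0.946, -0.293, 0.65], [-0.99, -0.132, -0.042, 0.149], [0.001, 0.296, -0.955, 0.264], [0.0, 0.0, 0.0, 1.0]] -0.010382831512186672 [373.1   0.  321.6]
```

View pics/w6.png

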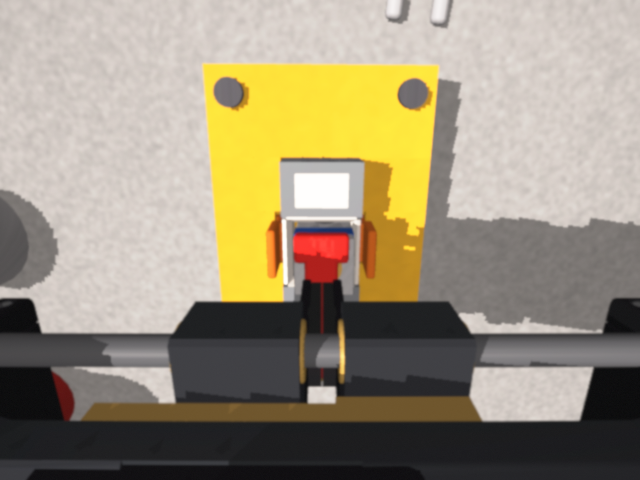

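Lever lies over the block, tip at (321,236), and is nearly shut. Pressing on to the stop.

```bash
python3 -m jog '[[[0,0,0.1,0,0,0,0],[0,0,0,0,0,0,0],[0,0,0,0,0,0,0]]]';python3 -m jog '[[[0,0,0.15,0,0,0,0],[0,0,0,0,0,0,0],[0,0,0,0,0,0,0]]]'; python3 dl.py
```

```text
time: 14.1
position: [0.5694, 0.1378, 0.1234]
tool_rot: [3.134, 0.219, 0.001]
ft_force: [-1.3, 0.5, 5.8]
grip_width: 0.004
time: 14.4
position: [0.5694, 0.1378, 0.1232]
tool_rot: [3.133, 0.219, 0.002]
ft_force: [-4.1, -0.5, 12.7]
grip_width: 0.003
t 14.4 TCP in cassette frame mm [-12.2  -0.  101.2] rot in cassette [-0.06 -0.05  0.23] F [-4.1 -0.5 12.7] grip 0.26131881100624604
```

```bash
python3 -m jog '[[[0,0,-1.5,0,0,0,0],[0,0,-2,0,0,0,8.7],[1.2,0,0,0,0,0,8.7],[0,0,0,0,0,0,8.7],[0,0,0,0,0,0,8.7],[0,0,0,0,0,0,8.7],[0,0,0,0,0,0,8.7],[0,0,0,0,0,0,8.7]]]'; python3 dl.py; python3 b.py w7 lever_tip .097 pinch_point .06
```

```text
time: 15.2
position: [0.5806, 0.1394, 0.1556]
tool_rot: [3.134, 0.219, -0.001]
ft_force: [0.6, -0.1, 0.3]
grip_width: 0.555
t 15.2 TCP in cassette frame mm [ -0.9  -0.  133.6] rot in cassette [-0.01  0.05  0.24] F [ 0.6 -0.1  0.3] grip 48.30216100670383
15.2 [0.58064302 0.13936255 0.15557931] [[0.99, 0.139, -0.001], [0.139, -0.99, -0.0], [-0.001, 0.0, -1.0]]
[[0.139, -0.946, -0.295, 0.661], [-0.99, -0.132, -0.042, 0.151], [0.001, 0.298, -0.955, 0.296], [0.0, 0.0, 0.0, 1.0]] -0.010382831512186672 [373.1   0.  321.6]
lever_tip 0.72 [321. 236.] [0.6005 0.142  0.097 ]
```

View pics/w7.png

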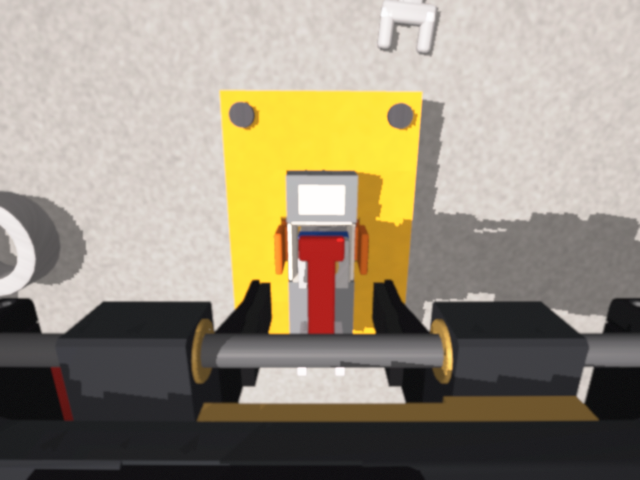

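Lever lies flat over the block, tip end at (321,236), which puts it 19 mm past the pocket centre where shut gives 20. The jaws are centred on it, and catches (280,248) and (362,248) are equally spaced. Jaws are still opening; I'll wait, then descend.

```bash
python3 -m jog '[[[0.1,0,0,0,0,0,8.7],[0,0,0,0,0,0,8.7],[0,0,0,0,0,0,8.7],[0,0,0,0,0,0,8.7],[0,0,0,0,0,0,8.7],[0,0,2.5,0,0,0,8.7],[0,0,2.5,0,0,0,8.7],[0,0,2,0,0,0,8.7],[0,0,0,0,0,0,8.7],[0,0,0,0,0,0,8.7]]]'; python3 dl.py
```

```text
time: 16.35
position: [0.582, 0.1397, 0.0863]
tool_rot: [-3.134, -0.219, 0.0]
ft_force: [-0.7, 0.6, -0.2]
grip_width: 1.003
t 16.35 TCP in cassette frame mm [ 0.6  0.1 64.3] rot in cassette [0.01 0.01 0.24] F [-0.7  0.6 -0.2] grip 87.24406201783557
```

```bash
python3 -m jog '[[[0,0,1.0,0,0,0,8.7],[0,0,1.0,0,0,0,8.7],[0,0,0,0,0,0,8.7],[0,0,0,0,0,0,4],[0,0,0,0,0,0,4],[0,0,0,0,0,0,4],[0,0,0,0,0,0,4],[0,0,0,0,0,0,4],[0,0,0,0,0,0,4],[0,0,0,0,0,0,4]]]' 40; python3 dl.py
```

```text
time: 17.35
position: [0.5822, 0.14, 0.0669]
tool_rot: [-3.134, -0.219, -0.001]
ft_force: [-2.3, -0.5, 5.8]
grip_width: 0.526
t 17.35 TCP in cassette frame mm [ 0.7  0.4 44.9] rot in cassette [-0.   -0.03  0.25] F [-2.3 -0.5  5.8] grip 45.80323322118312
```

```bash
python3 -m jog '[[[0,0,0,0,0,0,4],[0,0,0,0,0,0,4],[0,0,0,0,0,0,4]]]'; python3 dl.py;  python3 -m jog '[[[0,0,-0.3,0,0,0,4],[0,0,-0.4,0,0,0,4],[0,0,-0.5,0,0,0,4],[0,0,0,0,0,0,4],[0,0,0,0,0,0,4]]]'; python3 dl.py
```

```text
time: 17.65
position: [0.5822, 0.14, 0.067]
tool_rot: [-3.134, -0.219, -0.001]
ft_force: [-1.3, 0.7, 5.6]
grip_width: 0.523
t 17.65 TCP in cassette frame mm [ 0.7  0.4 45. ] rot in cassette [-0.   -0.03  0.24] F [-1.3  0.7  5.6] grip 45.53101151778726
time: 18.15
position: [0.5819, 0.1395, 0.078]
tool_rot: [3.134, 0.219, -0.0]
ft_force: [0.4, 0.8, -5.9]
grip_width: 0.525
t 18.15 TCP in cassette frame mm [ 0.4 -0.1 56. ] rot in cassette [-0.01  0.01  0.23] F [ 0.4  0.8 -5.9] grip 45.66357750221024
```

```bash
python3 -m jog '[[[0,0,-0.6,0,0,0,4],[0,0,-1.2,0,0,0,4],[0,0,-1.5,0,0,0,4],[0,0,-1.8,0,0,0,4],[0,0,-1.8,0,0,0,4],[0,0,-1.4,0,0,0,4],[0,0,-0.9,0,0,0,4],[0,0,-0.4,0,0,0,4],[0,0,0,0,0,0,4],[0,0,0,0,0,0,4],[0,0,0,0,0,0,4]]]'; python3 dl.py; python3 - <<'E'
from h import *
I={c:imaging.get_image(c) for c in("scene","side","wrist")}
a,b=I["scene"]["frame"][150:330,220:480],I["side"]["frame"][120:300,170:430]
z=lambda f:cv2.resize(f,(400,277),interpolation=cv2.INTER_CUBIC)
w=cv2.resize(I["wrist"]["frame"],(400,300))
o=np.zeros((577,800,3),np.uint8);o[:277,:400]=z(a);o[:277,400:]=z(b);o[277:,:400]=w
o[277:,400:]=cv2.resize(I["scene"]["frame"],(400,300))
cv2.imwrite("pics/end1.png",o[:,:,::-1])
for c in I:
    for l in("cassette","pinch_point","lever_tip","valve_block"):
        for e in finder.spot_point(l,c)[:1]: print(c,l,round(e["conf"],2),np.round(px(e)))
E
```

```text
time: 19.25
position: [0.5814, 0.1393, 0.173]
tool_rot: [3.134, 0.219, -0.003]
ft_force: [-0.0, 0.3, -5.3]
grip_width: 0.522
t 19.25 TCP in cassette frame mm [-1.00e-01 -1.00e-01  1.51e+02] rot in cassette [-0.01  0.1   0.24] F [-0.   0.3 -5.3] grip 45.399157598332394
scene cassette 0.88 [349. 218.]
scene pinch_point 0.67 [351. 204.]
scene lever_tip 0.58 [360. 198.]
scene valve_block 0.62 [346. 213.]
side cassette 0.87 [289. 201.]
side pinch_point 0.72 [293. 184.]
side lever_tip 0.65 [312. 384.]
side valve_block 0.28 [291. 179.]
wrist cassette 0.69 [322. 281.]
wrist lever_tip 0.63 [321. 316.]
wrist valve_block 0.82 [323. 299.]
```

View pics/end1.png

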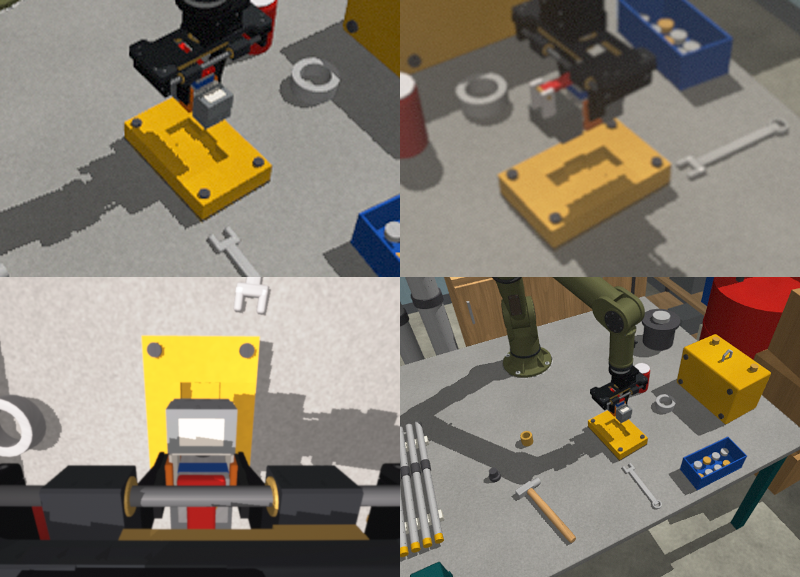

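Composite: the dock socket is empty and the cassette, with lever shut over the block, hangs between the jaws. Bench parts look unmoved. Last check: project the expected level pose into the wrist picture to look for slip or tilt.

```bash
python3 -m jog '[[[0,0,0,0,0,0,4],[0,0,0,0,0,0,4],[0,0,0,0,0,0,4],[0,0,0,0,0,0,4],[0,0,0,0,0,0,4]]]'; python3 dl.py; python3 - <<'E'
from h import *
im=imaging.get_image("wrist");a=np.radians(7.75);c,s=np.cos(a),np.sin(a)
f=cv2.resize(im["frame"][180:380,220:420],None,fx=3,fy=3,interpolation=cv2.INTER_CUBIC)[:,:,::-1].copy()
# predicted points: level (green), pitched 3 deg about pinch y (blue)
for th,col in((0,(0,255,0)),(3,(255,0,0)),(-3,(255,0,255))):
    t=np.radians(th)
    for u,v,w in((50,22,46),(50,-22,46),(50,22,20),(50,-22,20),(20,13,79),(20,-13,79)):
        du,dw=u,w-41;u2=np.cos(t)*du+np.sin(t)*dw;w2=-np.sin(t)*du+np.cos(t)*dw+41
        q=proj(im,(.5815+(c*u2-s*v)/1e3,.1395+(s*u2+c*v)/1e3,.128+w2/1e3))
        if th==0: print(u,v,w,np.round(q,1))
        cv2.circle(f,tuple(int(k) for k in np.round((q-[220,180])*3+1)),5,col,1)
cv2.imwrite("pics/end2.png",f)
E
```

```text
time: 20.5
position: [0.582, 0.1395, 0.174]
tool_rot: [3.134, 0.219, 0.0]
ft_force: [0.6, 0.5, -5.5]
grip_width: 0.52
t 20.5 TCP in cassette frame mm [  0.5  -0.  152. ] rot in cassette [-0.   -0.    0.23] F [ 0.6  0.5 -5.5] grip 45.260008604810636
50 22 46 [264.3 207.8]
50 -22 46 [378.8 208.2]
50 22 20 [272.7 195.1]
50 -22 20 [370.3 195.5]
20 13 79 [281.1 321.1]
20 -13 79 [361.5 321.3]
```

View pics/end2.png

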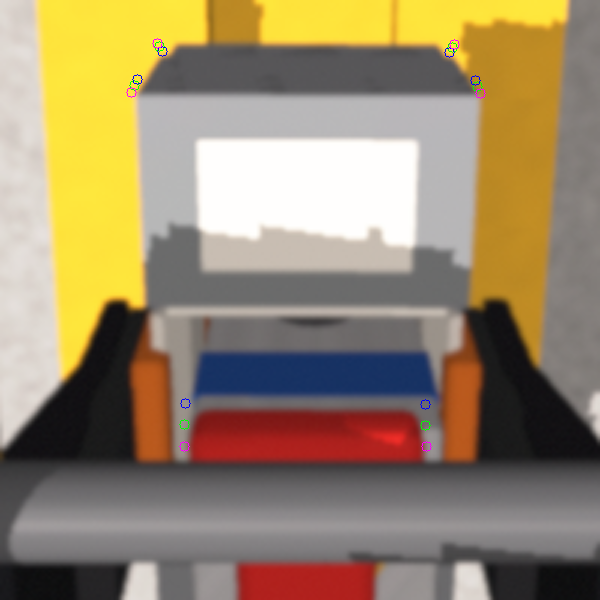

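```bash
python3 - <<'E'
from h import *
from scipy.optimize import least_squares
im=imaging.get_image("wrist");a=np.radians(7.75);c,s=np.cos(a),np.sin(a)
P=[(50,22,46),(50,-22,46),(20.2,21.4,46),(20.2,-21.4,46),(50,22,20),(50,-22,20)]
obs=(np.array([(138,94),(478,94),(148,308),(468,308),(173,45),(440,45)])-1)/3+[220,180]
def m(p):
    t,X,Y,Z=p;o=[]
    for u,v,w in P:
        u2=X*1e3+np.cos(t)*u+np.sin(t)*(w-41);v=v+Y*1e3;w2=-np.sin(t)*u+np.cos(t)*(w-41)+41
        o.append(proj(im,(.5815+(c*u2-s*v)/1e3,.1395+(s*u2+c*v)/1e3,.128+Z+w2/1e3)))
    return np.array(o)
for n in (4,6):
    r=least_squares(lambda p:(m(p)-obs)[:n].ravel(),[0,0,0,0],x_scale=[.01,.001,.001,.001]);print(np.degrees(r.x[0]),r.x[1:]*1e3,np.round(r.fun,1))
E
```

```text
1.6396906011080354 [-1.24216804 -0.36318045  1.18508878] [-0.2 -0.5  0.5 -0.1  0.6  0.1 -1.   0.4]
-2.232602365395661 [-1.15699159 -0.3046573  -2.46210114] [-0.2  0.1  0.2  0.4  1.3 -1.6 -1.9 -1.3 -3.8  1.1  4.5  1.4]
```

```bash
python3 -c "
from bench import ctrl,close_job
import numpy as np
s=ctrl.get_state();print(s['time'],np.abs(s['qd']).max(),s['position'],s['ft_force']);print(close_job())"
```

```text
20.6 0.0007832646344914523 [0.5819857  0.13953569 0.17400051] [ 0.4091432   0.26536688 -5.50469646]
the job is handed in; nothing more can be done
None
```

The job is handed in at 20.6 s, with the cassette held still over the dock; no verdict was reported. I set the valve block into the pocket and let go. I then pushed the red lever shut to its stop, where the push rose to 12.7 N with no further travel. Last I pinched both catches at 40 N and lifted the loaded cassette straight up.

**Last checks**
- **Free of the dock:** the dock socket shows empty, and the wrist carries only about 5.5 N, roughly the weight of cassette and block.
- **Contents:** the block and shut lever show in place in the wrist picture.
- **Height:** the underside is about 88 mm above the dock top, worked out from how far the arm rose after the pinch.
- **Position and motion:** the arm is within 1 mm of straight above the pocket, and joint speeds are about 0.
- **Bystanders:** the parts and tools visible in the last pictures look unmoved.

**Checks that disagreed**
- **Level:** two fits of the wrist picture gave a cassette pitch of +1.6° and -2.2°. The second fits poorly, so I can only say the cassette is level to about 2°. The same fits shift the height by +1 and -2.5 mm, still within 80 to 100 mm.
- **Grip opening:** the jaws read about 45.5 mm, where 48 mm is the width with both catches fully pressed. I did not find out why.

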